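# Refit the seal bar of a chamber vacuum packer

## Robot

A 6-joint arm with a two-finger parallel gripper is mounted at the origin on the work surface. World frame = base frame: x ahead of the robot, y to its left, z up, the work surface at z = 0. Lengths are in m, angles in rad, forces in N, time in s.
With the tool pointing down it reaches from about 0.35 to 0.975 m from the base axis. Payload 4.9 kg.
Tool frame: the origin (TCP) lies on the centre line of the jaws, within the pads' length; the fingertips stand ctrl.nose_length ahead of it and the grasp point (between the pads) lies 2 mm behind it (ctrl.nose_length is the distance from the TCP to the fingertips, in m); z points along the fingers, y is the direction in which the jaws open and shut (so a half turn about z gives the same grasp; the last joint's range is limited). The gripper opens to 85 mm and grips with 20 to 120 N. Pads are 22 mm wide; open, the fingers measure 114 mm over their backs; the gripper's body (76 mm by 85 mm) begins 54 mm behind the grasp point. The pads swing forward as they close: fully open they stand 13 mm farther back than shut.
Start: joints at [1.201, 0.053, 1.613, -0, 1.476, -0.119], TCP at [0.155, 0.605, 0.248] pointing down, gripper open.
Joint ranges: [-3.01, 3.01], [-1.01, 2.22], [0.06, 2.58], [-1.02, 4.17], [0.09, 2.62], [-3.14, 3.14]. Speed limits (rad/s): [2.57, 2.57, 3.14, 3.14, 3.14, 3.14].

## Interface

Orientations are given as a rotation vector (axis times angle).
In Python, from station import sensors, get_image, order, ctrl gives the robot as it stands.
- The arm moves only by the tool move_arm, never from a script. Its argument "increments" is a list of rows, each a list of 5 numbers: the shift along the tool's x, y, z in cm, then the turn about the tool's z in degrees, then the finger opening in cm, from 0 to 8.54. In form: [[dx, dy, dz, twist, gripper], ...]. A call has 1 to 5 rows; each row is the pose to reach, as a shift and turn from the pose commanded when the call began, along the tool's axes at that moment; what a row does not reach only later rows make up. A row lasts 1/8 s, in which the tool goes at most 62.5 mm and 10.7 degrees, less where a joint would pass 70% of its speed; a pose out of reach is approached as far as the arm can. A call with a gripper value outside its range is refused whole. The fingers move at their own pace and stop on an object; "newtons" is the grip in N (left out, the last holds). Time passes only in rows, so rows that repeat a pose let the fingers close. It gives the time, the measured TCP pose, the force and the opening at its end, in the units of the state.
- sensors.get_obs(): the state, without advancing time (a new reading comes with each control period).
- get_image(name): name is "side" or "top"; returns a dict with "image" (400x640x3 uint8, red, green, blue), "K" (3x3 intrinsics, pixels), "D" ([k1, k2, p1, p2, k3] as OpenCV has them; the pictures are not rectified), "R" (3x3) and "t" (3): a world point X has camera coordinates R X + t. Camera axes: x right, y down, z forward; pixel columns grow to the right and rows downward; lengths in m; the calibration is good to about 2 mm. A picture is of the moment at which its call begins. There is no depth.
- order.finish_job(): hands the job in, once; it reports no verdict.
The state is a dict: "t": time; "q": joint angles; "dq": joint speeds; "effort": joint torques, N m; "tool_pos": TCP position; "tool_rot": TCP orientation; "contact_force": force on the tool from outside, world axes, zero at the start; "wrist_torque": the same for the moment, N m; "opening": finger opening in m.
Only numpy, scipy, OpenCV 4.12 (cv2) and the standard library are available. Lean on these libraries where they do the work, as an engineer would, in place of code of your own. Each camera call takes 0.05 s, during which the arm holds its last target.

## Task

The vacuum packer is being put back together after wash-down. First square up the stack of three white filler plates lying in its chamber: tap them back until all three sit flush against the chamber's rear wall and their front edges line up. Then set the loose aluminium seal bar over its two sprung pins at the front of the chamber, slide it about until it drops on, press it fully down to the stop and finish still holding it pressed down, without letting go, so that I can fasten it; leave the other things on the counter alone.

Things in the scene. Friction and masses are not known exactly. Their poses are not given: they have to be found in the camera images.
- packer: Chamber vacuum packer, stainless box 330 (its x) by 360 (y) by 150 mm high, fixed on the counter. Origin: centre of the underside; +y points to its front, where a control panel slopes down beyond y +150 mm; x runs along the seal bar. The deck, 150 mm up, has the open chamber in it. The clear lid stands open behind y -160 mm, up to 450 mm high.
- chamber (a point): Point on the packer's chamber floor, 114 mm above the counter, at packer x 0, y 0, axes as the packer's. The chamber is open on top: x -125 to +125 mm, y -110 mm (rear wall) to +126 mm (front wall), 36 mm deep.
- pin_near_tip (a point): Tip of the sprung pin at packer x -80, y +85 mm (the robot's side). Each pin: a steel collar 18 mm across, its top 14 mm above the chamber floor, and on it a brass pin 9 mm across, its last 6 mm tapering to 4 mm; tip 30 mm above the floor when unpressed. Pin and collar sink together.
- pin_far_tip (a point): Tip of the like pin at packer x +80, y +85 mm.
- pin_near (a joint): How far the near pin with its collar is pressed down, m: 0 free, 0.008 at the stop. Each spring pushes up 2.3 N at 0, 5.9 N at the stop; the bar's weight alone does not press them, about 8 to 9 N more on the middle of the bar takes both to the stop.
- pin_far (a joint): The same for the far pin.
- sealbar: Plain aluminium bar 230 (x) by 26 (y) by 40 mm high, 0.34 kg, brown tape and thin metal strip along its top; lies tape-up before the packer. Origin: centre of its underside. Sockets in the underside at x -80 and +80 mm, each 14 (x) by 12 (y) by 18 mm deep, fit the pins either way round; on them it rests on the collars, underside 14 mm above the chamber floor, parallel to packer x.
- plate1: Lowest of three like white filler plates stacked in the chamber, each 232 (x) by 150 (y) by 10 mm thick, 0.33 kg. Origin: centre of its underside; x along the packer's x. Flush with the rear wall its centre is at packer y -35, its front edge at +40 mm. At the start each lies 9 to 22 mm forward of that, a little turned.
- plate2: Middle plate of the stack.
- plate3: Top plate of the stack; its top is 30 mm above the chamber floor.
- screwdriver: Bystander: screwdriver, 200 mm long (x), lying on the counter.
- brush: Bystander: cleaning brush, 220 mm long (x), lying.
- tub: Bystander: clear open tub 115 by 115 by 50 mm; origin under its centre.
- jar: Bystander: standing jar, 52 mm in diameter, 85 mm high.
- ruler: Bystander: metal ruler 300 (x) by 30 by 3 mm, lying.
- knife: Bystander: fillet knife with white handle, 285 mm long (x), lying.
- tweezers: Bystander: bone tweezers 120 mm long (x), lying.

How it is judged:
By the outcome, as a careful person would: the job done as asked, in the order asked, and still so for the second after the job is handed in, while the arm keeps its last pose, push and grip.
It also fails if it takes over 58 s, if anything falls off the work surface, if the arm or the gripper's body presses on something with over 40 N, if the wrist force passes 120 N, or if a joint passes its speed limit or range.

## Working session

There is one attempt and no reset: what is moved stays moved. The work goes in short steps, Python scripts to look and compute and a tool call to move; the robot and the scene stay as the last step left them, time stands still between calls to the robot, and variables do not carry over. Pictures are saved under pics/ and viewed, and the job is handed in when it is done.

Besides the shell and the picture viewer there is one more tool, called after ">>>" by a JSON object that holds its "fn" and its "kwargs". move_arm: Moves the arm, as the interface text tells. Its arguments: {"type":"object","properties":{"increments":{"type":"array"},"newtons":{"type":"number"}},"required":["increments"]}

```bash
ls; mkdir -p pics
python3 - <<'E'
from station import sensors, get_image, order, ctrl
import cv2
print(sensors.get_obs(), ctrl.nose_length)
for n in("side","top"):
    d=get_image(n); cv2.imwrite(f"pics/{n}0.png",d["image"][:,:,::-1]); print(n,d["K"],d["D"],d["R"],d["t"])
E
```

```text
pics
{'t': 0.0, 'q': array([ 1.20098084e+00,  5.33008895e-02,  1.61429999e+00, -8.01126924e-06,
        1.47598653e+00, -1.18977334e-01]), 'dq': array([ 0.0003362 , -0.00024707, -0.00074145, -0.00023424, -0.00077458,
        0.00059979]), 'effort': array([ 1.92663215e-04, -3.93698072e+01, -3.70165980e+01, -1.54681502e-04,
        7.30950764e-03, -8.22176077e-06]), 'tool_pos': array([0.15490884, 0.60489137, 0.2470941 ]), 'tool_rot': array([-3.92922693e-01, -3.11644397e+00,  3.04281272e-03]), 'contact_force': array([ 0.72934208, -0.87178122,  0.57945166]), 'wrist_torque': array([-0.02204606,  0.05754469,  0.03517823]), 'opening': 0.08541178334987232} 0.017
side [[396.86142014   0.         323.90240614]
 [  0.         396.86142014 198.03017647]
 [  0.           0.           1.        ]] [0.02845695 0.         0.         0.         0.        ] [[-0.93689298 -0.34956351 -0.00607441]
 [-0.25847956  0.70426164 -0.66121393]
 [ 0.23541424 -0.61791658 -0.75017281]] [0.46654883 0.21650158 1.12564623]
top [[380.1129296    0.         323.87434687]
 [  0.         380.1129296  198.64811509]
 [  0.           0.           1.        ]] [0.01151269 0.         0.         0.         0.        ] [[ 0.02304258 -0.99971186  0.0067258 ]
 [-0.99848311 -0.02334972 -0.04986258]
 [ 0.05000526 -0.00556664 -0.99873344]] [-0.03936698  0.47591581  1.52586294]
```

View pics/side0.png

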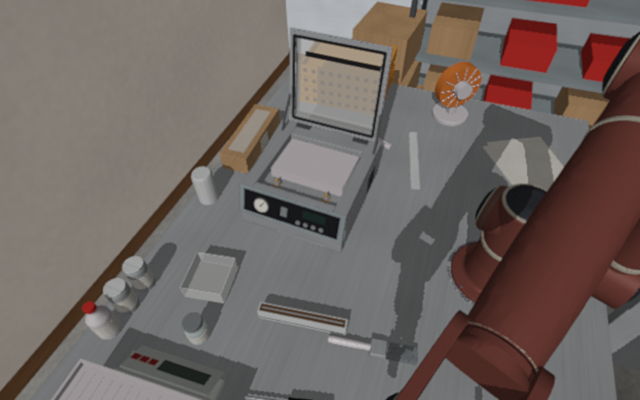

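View pics/top0.png

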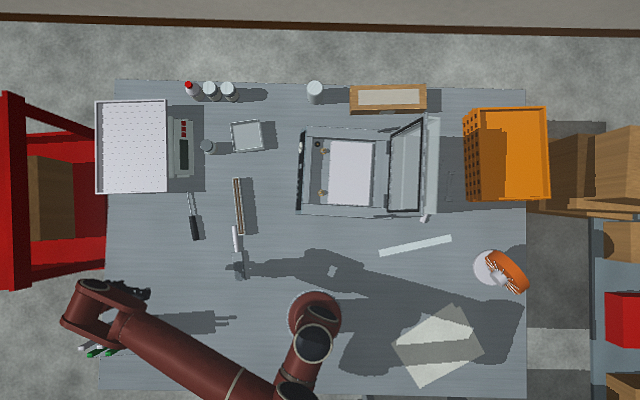

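The side view shows the packer around (315,170), with the bar at (302,317). The top view shows the packer at about (365,170) and the bar at (238,205). I'll zoom in to measure.

```bash
cat > h.py <<'E'
import numpy as np, cv2
from station import sensors, get_image, order, ctrl
def ray(d,uv,z):
    p=cv2.undistortPoints(np.array([[uv]],float),d["K"],np.array(d["D"]))[0,0]
    r=d["R"].T@np.array([p[0],p[1],1]); c=-d["R"].T@d["t"]
    return c+r*(z-c[2])/r[2]
def proj(d,X):
    rv=cv2.Rodrigues(d["R"])[0]
    return cv2.projectPoints(np.array(X,float).reshape(-1,1,3),rv,np.array(d["t"],float),d["K"],np.array(d["D"]))[0][:,0]
def crop(d,name,u0,v0,u1,v1,s):
    im=d["image"][v0:v1,u0:u1,::-1]
    im=cv2.resize(im,None,fx=s,fy=s,interpolation=cv2.INTER_CUBIC)
    for u in range((u0+9)//10*10,u1,10):
        cv2.line(im,((u-u0)*s,0),((u-u0)*s,6 if u%50 else 14),(0,0,255),1)
        if u%20==0: cv2.putText(im,str(u),((u-u0)*s-10,24),0,.35,(0,0,255),1)
    for v in range((v0+9)//10*10,v1,10):
        cv2.line(im,(0,(v-v0)*s),(6,(v-v0)*s),(0,0,255),1)
        if v%20==0: cv2.putText(im,str(v),(8,(v-v0)*s+4),0,.35,(0,0,255),1)
    cv2.imwrite("pics/"+name,im)
def dimg(n):
    d=get_image(n); return d
E
python3 - <<'E'
from h import *
d=get_image("top"); crop(d,"t1.png",290,110,450,225,5); crop(d,"t2.png",180,160,290,285,4)
d=get_image("side"); crop(d,"s1.png",235,120,395,245,5)
crop(d,"s2.png",240,280,440,400,4)
E
```

```text
(no output)
```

View pics/t1.png

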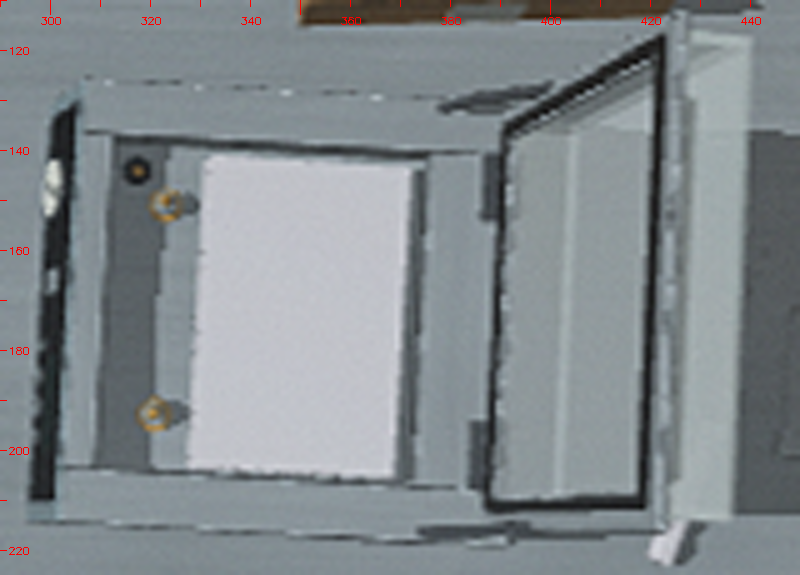

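View pics/t2.png

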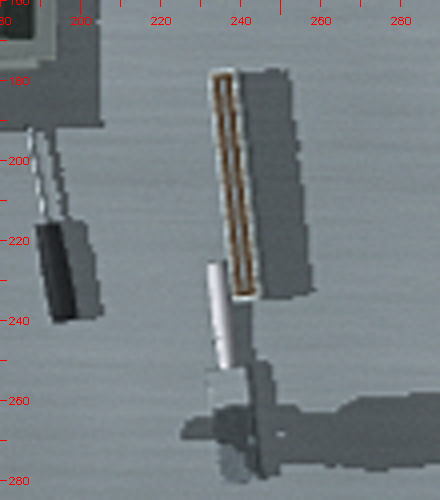

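View pics/s1.png

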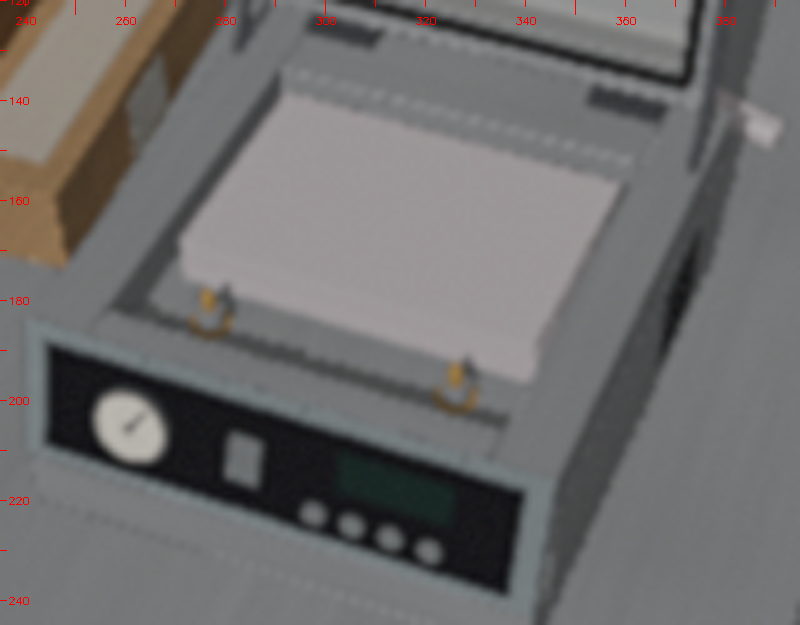

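View pics/s2.png

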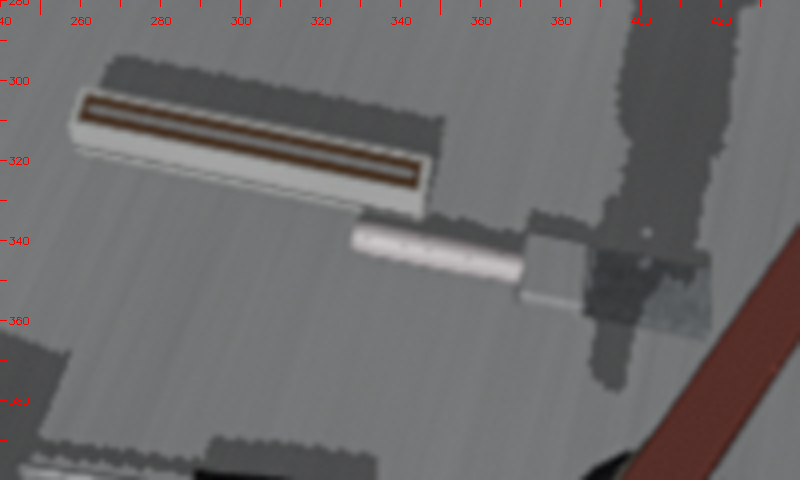

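```bash
cat > fit.py <<'E'
from h import *
from scipy.optimize import least_squares
def place(p,L):
    L=np.array(L,float);c,s=np.cos(p[2]),np.sin(p[2])
    return np.c_[p[0]+c*L[:,0]-s*L[:,1],p[1]+s*L[:,0]+c*L[:,1],L[:,2]]
def fit(obs,p0):
    # obs list of (img dict, local pts, px)
    f=lambda p:np.concatenate([(proj(d,place(p,L))-np.array(px)).ravel() for d,L,px in obs])
    r=least_squares(f,p0,loss='soft_l1'); return r.x,r.fun.reshape(-1,2)
E
python3 - <<'E'
from fit import *
t=get_image("top");s=get_image("side")
L=[[.08,.085,.144],[-.08,.085,.144],[.125,.126,.15],[-.125,.126,.15],[-.125,-.11,.15],[.125,-.11,.15]]
pt=np.array([[322.9,150.6],[320.6,192.3],[312.5,137],[309,203],[371.5,206.5],[375.5,141.5]])-.4
Ls=[[.08,.085,.144],[-.08,.085,.144]]
ps=np.array([[276.7,178],[326.5,192.7]])-.4
for o in ([(t,L,pt)],[(s,Ls,ps)],[(t,L,pt),(s,Ls,ps)]):
    p,r=fit(o,[.6,-.1,0]); print(p.round(4),np.degrees(p[2]).round(2)); print(r.round(1).tolist())
# bar
Lb=[[.115,-.013,.04],[.115,.013,.04],[-.115,.013,.04],[-.115,-.013,.04]]
bt=np.array([[238.8,177.2],[232.8,178],[238.5,234.8],[244.5,234]])-.4
bs=np.array([[262,302.3],[257.8,311],[345.5,328],[347.5,319]])-.4
for o in ([(t,Lb,bt)],[(s,Lb,bs)],[(t,Lb,bt),(s,Lb,bs)]):
    p,r=fit(o,[.5,.3,0]); print('bar',p.round(4),np.degrees(p[2]).round(2)); print(r.round(1).tolist())
E
```

```text
[ 0.5709 -0.0998 -0.0353] -2.02
[[-0.1, -0.9], [-0.4, 0.2], [-0.1, -0.3], [-0.6, 0.9], [0.9, 1.2], [0.4, -1.0]]
[ 0.573  -0.101  -0.0276] -1.58
[[-0.0, -0.0], [0.0, 0.0]]
[ 0.5716 -0.1001 -0.0344] -1.97
[[-0.1, -1.1], [-0.3, 0.1], [-0.0, -0.4], [-0.5, 0.8], [1.0, 1.0], [0.5, -1.2], [0.2, 0.1], [0.1, 0.4]]
bar [0.4403 0.3102 0.1344] 7.7
[[0.2, -0.4], [-0.3, -0.5], [-0.2, 0.4], [0.3, 0.5]]
bar [0.441  0.3105 0.1516] 8.68
[[-1.5, -0.5], [-0.4, 0.0], [0.9, 0.6], [0.6, -0.3]]
bar [0.4408 0.3104 0.1458] 8.36
[[-0.2, -0.5], [-0.7, -0.6], [0.1, 0.3], [0.6, 0.3], [-1.2, -0.8], [-0.2, -0.2], [0.9, 0.8], [0.7, -0.0]]
```

```bash
cat > ov.py <<'E'
from fit import *
def poly(d,im,X,u0,v0,s,col):
    q=((proj(d,X)-[u0,v0]+.5)*s).round().astype(int)
    cv2.polylines(im,[q.reshape(-1,1,2)],True,col,1)
def box(p,x0,x1,y0,y1,z): return place(p,[[x0,y0,z],[x1,y0,z],[x1,y1,z],[x0,y1,z]])
def ovl(d,name,polys,u0,v0,u1,v1,s):
    im=cv2.resize(d["image"][v0:v1,u0:u1,::-1],None,fx=s,fy=s,interpolation=cv2.INTER_CUBIC)
    for X,c in polys: poly(d,im,X,u0,v0,s,c)
    cv2.imwrite("pics/"+name,im)
def pin(p,x,z,r): a=np.arange(0,6.28,.4); return place(p,np.c_[x+r*np.cos(a),.085+r*np.sin(a),0*a+z])
def packer(p): 
    return [(box(p,-.125,.125,-.11,.126,.15),(0,0,255)),(box(p,-.165,.165,-.18,.15,.15),(255,0,255))]+[(pin(p,x,z,r),(0,255,0)) for x in(-.08,.08) for z,r in((.144,.002),(.128,.009))]
def bar(p): return [(box(p,-.115,.115,-.013,.013,z),c) for z,c in((.04,(0,255,0)),(0,(255,255,0)))]
E
python3 - <<'E'
from ov import *
t=get_image("top");s=get_image("side")
p=[.5716,-.1005,-.033];b=[.4405,.3103,.138]
ovl(t,"o1.png",packer(p),290,110,450,225,5);ovl(s,"o2.png",packer(p),235,120,395,245,5)
ovl(t,"o3.png",bar(b),200,160,270,250,6);ovl(s,"o4.png",bar(b),240,280,380,360,5)
a=cv2.imread("pics/o3.png");c=cv2.imread("pics/o4.png");h=max(a.shape[0],c.shape[0])
E
```

```text
(no output)
```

View pics/o1.png

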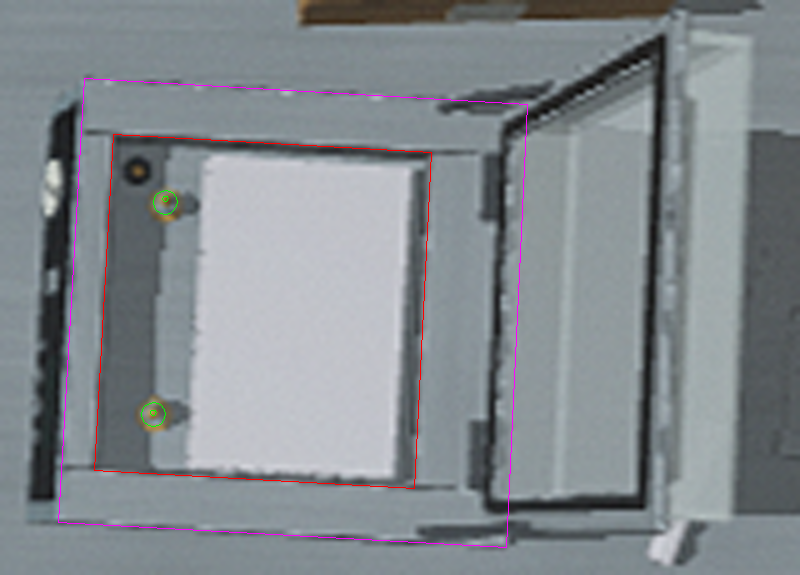

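View pics/o2.png

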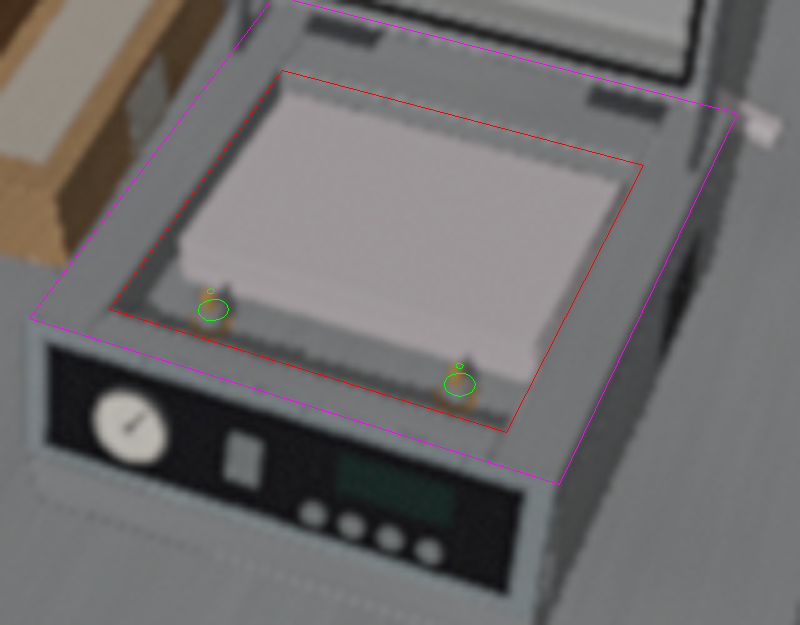

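View pics/o3.png

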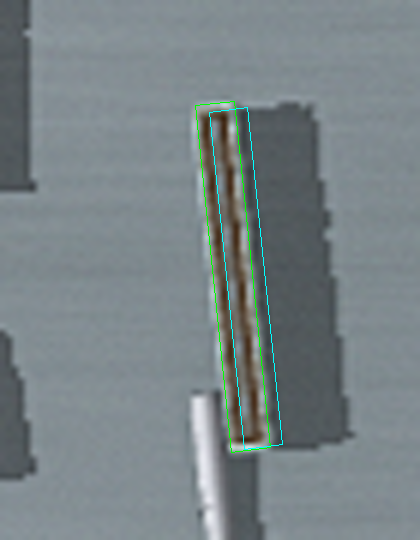

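View pics/o4.png

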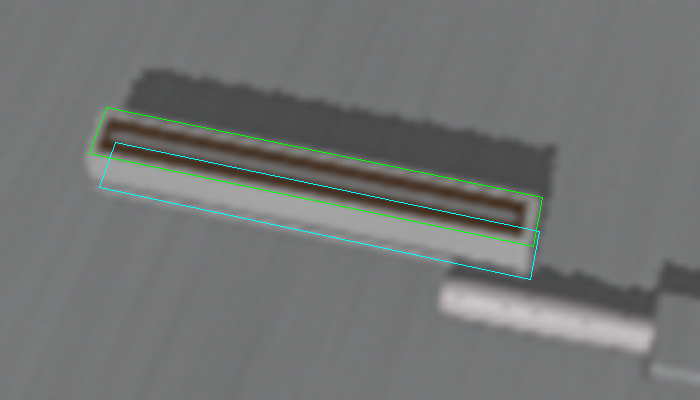

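```bash
cat >> h.py <<'E'
from scipy.spatial.transform import Rotation as Ro
def st():
    o=sensors.get_obs();R=Ro.from_rotvec(o["tool_rot"]).as_matrix()
    print("t%.2f"%o["t"],"pos",o["tool_pos"].round(4),"yang(deg) %.2f"%np.degrees(np.arctan2(R[1,1],R[0,1])),"zax",R[:,2].round(3),"F",o["contact_force"].round(1),"op %.4f"%o["opening"],"q",o["q"].round(2))
    return o,R
def go(x,y,z,yang=None):
    o,R=st(); s=R.T@(np.array([x,y,z])-o["tool_pos"])*100
    tw=0
    if yang is not None:
        cur=np.degrees(np.arctan2(R[1,1],R[0,1])); tw=-((yang-cur+90)%180-90)
    print("shift cm",s.round(2),"twist",round(tw,2))
def pk(p,x,y): return place(p,[[x,y,0]])[0,:2]
E
python3 - <<'E'
from fit import *
P=[.5716,-.1005,-.033]
print(pk(P,0,.095),pk(P,0,.051))
x,y=pk(P,0,.097)
go(x,y,.23,np.degrees(P[2]))
E
```

```text
Traceback (most recent call last):
  File "h.py", line 33, in pk
    def pk(p,x,y): return place(p,[[x,y,0]])[0,:2]
                          ^^^^^
NameError: name 'place' is not defined. Did you mean: 'slice'?
```

```bash
sed -i '/^def pk/d' h.py; echo 'def pk(p,x,y): return place(p,[[x,y,0]])[0,:2]
P=[.5716,-.1005,-.033]' >> fit.py
python3 - <<'E'
from fit import *
print(pk(P,0,.095),pk(P,0,.051))
x,y=pk(P,0,.097)
go(x,y,.23,np.degrees(P[2]))
E
```

```text
[ 0.57473443 -0.00555172] [ 0.57328269 -0.04952777]
t0.40 pos [0.1551 0.6054 0.2481] yang(deg) 75.63 zax [-0. -0. -1.] F [ 0.1 -0.5 -0.3] op 0.0854 q [ 1.2   0.05  1.61  0.    1.48 -0.12]
shift cm [-55.77 -48.57   1.82] twist 77.52
```

>>> {"fn": "move_arm", "kwargs": {"increments": [[-22,-19,0,32,8.5],[-22,-19,0,32,8.5],[-22,-19,0,32,8.5],[-22,-19,0,32,8.5],[-22,-19,0,32,8.5]]}}

```text
t: 1.02
tool_pos: [0.3222, 0.3648, 0.2485]
tool_rot: [1.239, 2.886, 0.001]
contact_force: [0.2, 0.2, -0.5]
opening: 0.0849
```

Run:
```python
from fit import *
x,y=pk(P,0,.097)
go(x,y,.23,np.degrees(P[2]))
```

```text
t1.02 pos [0.3222 0.3648 0.2485] yang(deg) 43.54 zax [ 0.001  0.    -1.   ] F [ 0.2  0.2 -0.5] op 0.0849 q [ 0.69 -0.29  1.93 -0.    1.5  -0.07]
shift cm [-44.1   -7.06   1.86] twist 45.43
```

>>> {"fn": "move_arm", "kwargs": {"increments": [[-9,-1.4,0,11,8.5],[-18,-2.8,0,22,8.5],[-27,-4.2,0,33,8.5],[-36,-5.6,0.5,43,8.5],[-44.1,-7.06,1,45.4,8.5]]}}

```text
t: 1.65
tool_pos: [0.4998, 0.108, 0.2444]
tool_rot: [2.258, 2.184, 0.002]
contact_force: [-0.0, -0.1, 0.4]
opening: 0.0848
```

Run:
```python
from fit import *
x,y=pk(P,0,.097)
go(x,y,.18,np.degrees(P[2]))
```

```text
t1.65 pos [0.4998 0.108  0.2444] yang(deg) -1.91 zax [ 0.001  0.    -1.   ] F [-0.  -0.1  0.4] op 0.0848 q [ 0.07 -0.22  1.88  0.    1.48  0.1 ]
shift cm [-10.9    7.86   6.45] twist -0.02
```

>>> {"fn": "move_arm", "kwargs": {"increments": [[-6,4.3,0,0,8.5],[-10.9,7.86,0,0,8.5],[-10.9,7.86,3,0,8.5],[-10.9,7.86,6.4,0,8.5],[-10.9,7.86,6.4,0,8.5]]}}

```text
t: 2.28
tool_pos: [0.5718, -0.0015, 0.1764]
tool_rot: [-2.252, -2.182, 0.007]
contact_force: [-1.4, 0.2, -0.8]
opening: 0.0849
```

Run:
```python
from ov import *
x,y=pk(P,0,.097)
go(x,y,.134,np.degrees(P[2]))
t=get_image("top"); crop(t,"t3.png",290,110,450,225,5)
s=get_image("side"); crop(s,"s3.png",235,100,395,245,5)
```

```text
t2.27 pos [ 0.5718 -0.0015  0.1764] yang(deg) -1.80 zax [-0.007  0.001 -1.   ] F [-1.4  0.2 -0.8] op 0.0849 q [-0.13 -0.01  1.8   0.    1.36 -0.1 ]
shift cm [-0.2   0.33  4.24] twist 0.09
```

View pics/t3.png

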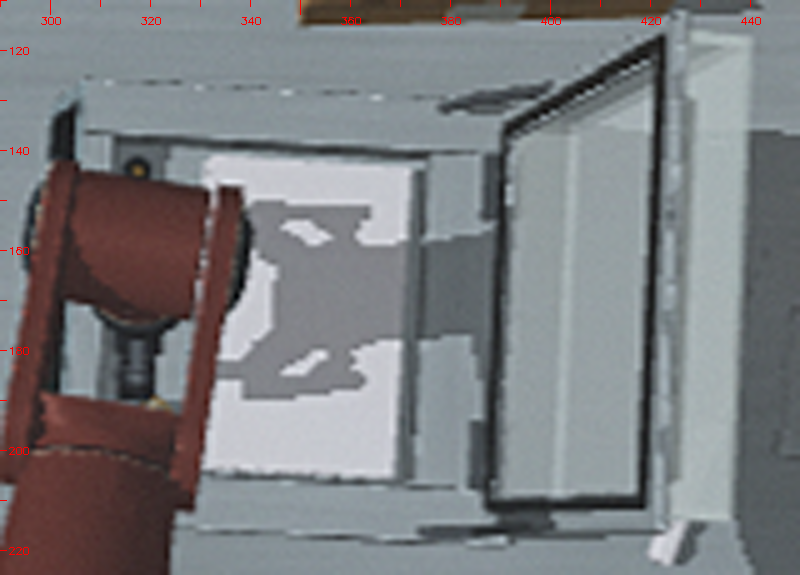

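View pics/s3.png

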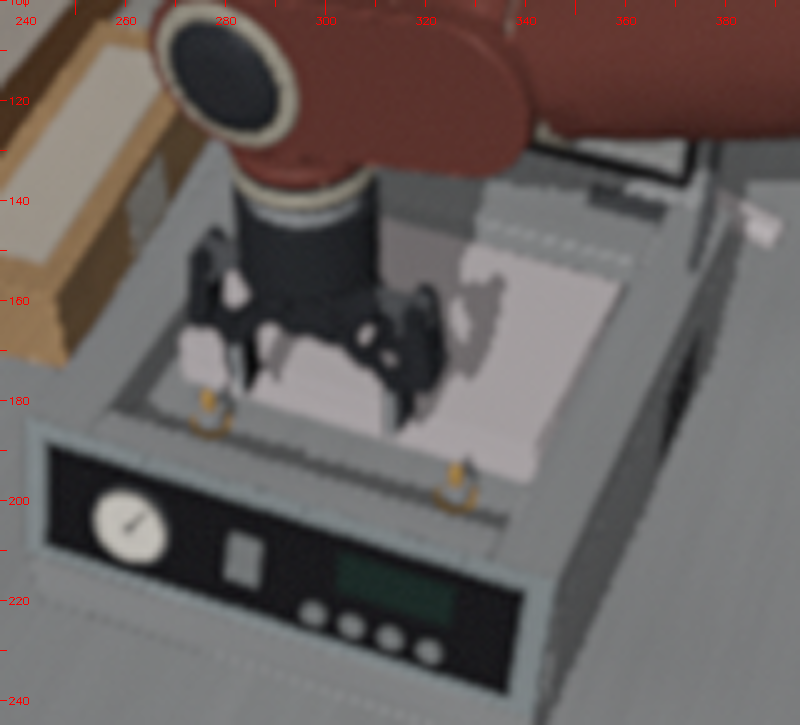

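>>> {"fn": "move_arm", "kwargs": {"increments": [[-0.2,0.2,0,0,8.5],[-0.2,0.2,1.5,0,8.5],[-0.2,0.2,3,0,8.5],[-0.2,0.2,3.8,0,8.5],[-0.2,0.2,3.8,0,8.5]]}}

```text
t: 3.0
tool_pos: [0.575, -0.0034, 0.1403]
tool_rot: [-2.254, -2.185, 0.003]
contact_force: [0.2, 0.2, -0.2]
opening: 0.0851
```

>>> {"fn": "move_arm", "kwargs": {"increments": [[0,0,0.2,0,8.5],[0,0,0.4,0,8.5],[0,0,0.4,0,8.5]]}}

```text
t: 3.38
tool_pos: [0.576, -0.0036, 0.1381]
tool_rot: [2.255, 2.187, 0.0]
contact_force: [1.3, 0.1, -0.0]
opening: 0.085
```

Run:
```python
from ov import *
o,R=st()
s=get_image("side"); 
for z in (.017,.004):
    X=[o["tool_pos"]+R@np.array([dx,sg*.0425,z]) for sg in(-1,1) for dx in(-.011,.011)]
    print(z,proj(s,X).round(1).tolist())
crop(s,"s4.png",255,120,365,220,7)
```

```text
t3.38 pos [ 0.576  -0.0036  0.1381] yang(deg) -1.77 zax [ 0. -0. -1.] F [ 1.3  0.1 -0. ] op 0.0850 q [-0.14  0.03  1.83  0.    1.28 -0.1 ]
0.017 [[314.0, 194.4], [311.0, 199.6], [288.0, 186.5], [284.7, 191.5]]
0.004 [[313.9, 191.4], [310.9, 196.6], [287.6, 183.5], [284.4, 188.6]]
```

View pics/s4.png

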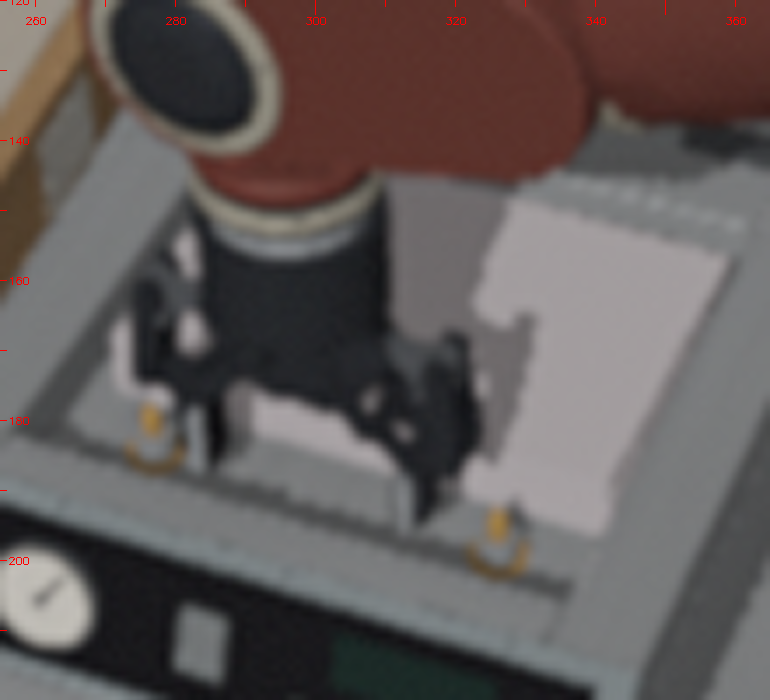

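>>> {"fn": "move_arm", "kwargs": {"increments": [[0,0,0.8,0,8.5],[0,0,1.4,0,8.5],[0,0,1.6,0,8.5],[0,0,1.6,0,8.5]]}}

```text
t: 3.92
tool_pos: [0.5757, -0.0036, 0.1215]
tool_rot: [-2.255, -2.186, 0.001]
contact_force: [0.4, 0.5, -0.2]
opening: 0.0849
```

Run:
```python
from ov import *
x,y=pk(P,0,.097)
go(x,y,.119,np.degrees(P[2]))
s=get_image("side"); crop(s,"s5.png",255,140,365,220,7)
```

```text
t3.92 pos [ 0.5757 -0.0036  0.1215] yang(deg) -1.77 zax [-0.001  0.    -1.   ] F [ 0.4  0.5 -0.2] op 0.0849 q [-0.14  0.05  1.84  0.    1.26 -0.1 ]
shift cm [-0.   -0.09  0.25] twist 0.12
```

View pics/s5.png

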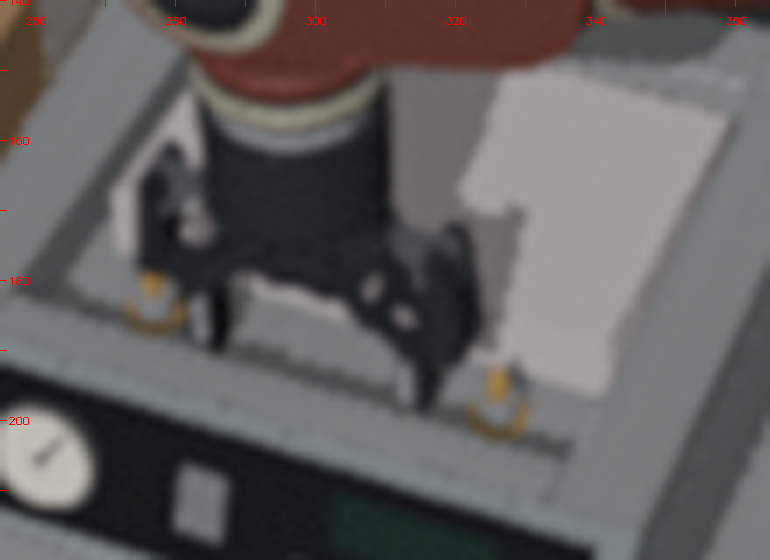

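>>> {"fn": "move_arm", "kwargs": {"increments": [[-0.5,0,0.15,0,8.5],[-1,0,0.15,0,8.5],[-1.5,0,0.15,0,8.5],[-2,0,0.15,0,8.5],[-2.2,0,0.15,0,8.5]]}}

```text
t: 4.6
tool_pos: [0.5753, -0.026, 0.1205]
tool_rot: [2.256, 2.186, 0.0]
contact_force: [0.1, 0.3, 0.2]
opening: 0.085
```

>>> {"fn": "move_arm", "kwargs": {"increments": [[-0.3,0,0,0,8.5],[-0.6,0,0,0,8.5],[-0.9,0,0,0,8.5],[-1.2,0,0,0,8.5],[-1.5,0,0,0,8.5]]}}

```text
t: 5.22
tool_pos: [0.5748, -0.0389, 0.1205]
tool_rot: [-2.253, -2.185, -0.004]
contact_force: [-0.3, 6.3, 1.1]
opening: 0.0853
```

Run:
```python
from ov import *
x,y=pk(P,0,.051)
go(x,y,.119,np.degrees(P[2]))
s=get_image("side"); crop(s,"s6.png",255,120,375,220,6)
s=get_image("top"); crop(s,"t6.png",290,110,400,225,5)
```

```text
t5.22 pos [ 0.5748 -0.0389  0.1205] yang(deg) -1.75 zax [ 0.     0.004 -1.   ] F [-0.3  6.3  1.1] op 0.0853 q [-0.2   0.05  1.84  0.    1.25 -0.17]
shift cm [-1.07 -0.12  0.14] twist 0.14
```

View pics/s6.png

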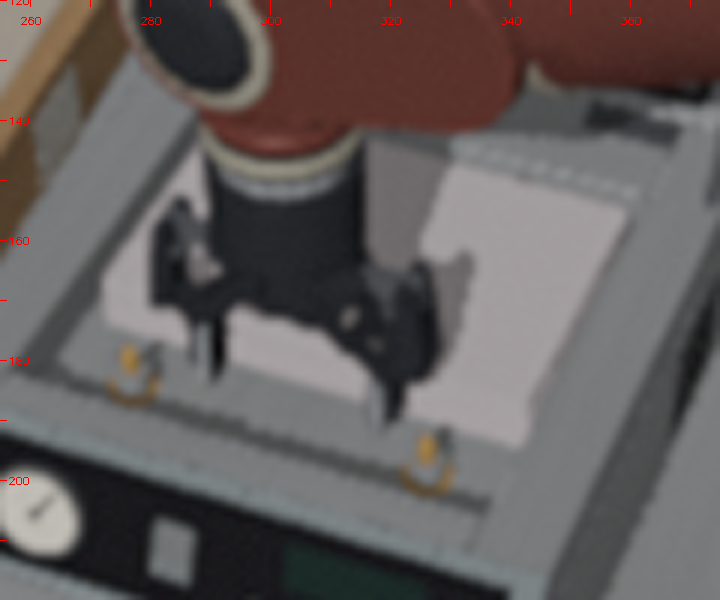

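View pics/t6.png

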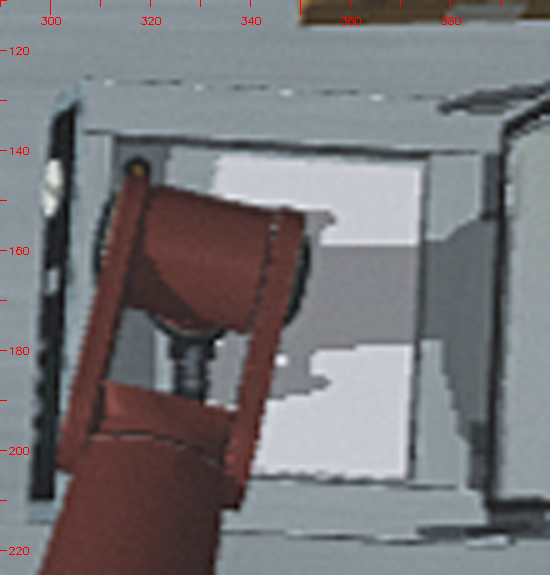

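>>> {"fn": "move_arm", "kwargs": {"increments": [[-0.2,0,0,0,8.5],[-0.4,0,0,0,8.5],[-0.6,0,0,0,8.5],[-0.7,0,0,0,8.5],[-0.7,0,0,0,8.5]]}}

```text
t: 5.95
tool_pos: [0.5745, -0.0455, 0.1205]
tool_rot: [-2.253, -2.185, -0.005]
contact_force: [0.7, 7.0, 1.1]
opening: 0.0851
```

>>> {"fn": "move_arm", "kwargs": {"increments": [[-0.1,0,0,0,8.5],[-0.2,0,0,0,8.5]]}}

```text
t: 6.2
tool_pos: [0.5746, -0.0471, 0.1205]
tool_rot: [-2.252, -2.185, -0.006]
contact_force: [0.2, 8.6, 0.5]
opening: 0.0849
```

Run:
```python
from ov import *
x,y=pk(P,0,.051)
go(x,y,.119,np.degrees(P[2]))
s=get_image("top"); crop(s,"t7.png",290,110,400,225,5)
```

```text
t6.20 pos [ 0.5746 -0.0471  0.1205] yang(deg) -1.74 zax [ 0.     0.005 -1.   ] F [0.2 8.6 0.5] op 0.0849 q [-0.21  0.05  1.84  0.01  1.26 -0.18]
shift cm [-0.25 -0.12  0.15] twist 0.15
```

View pics/t7.png

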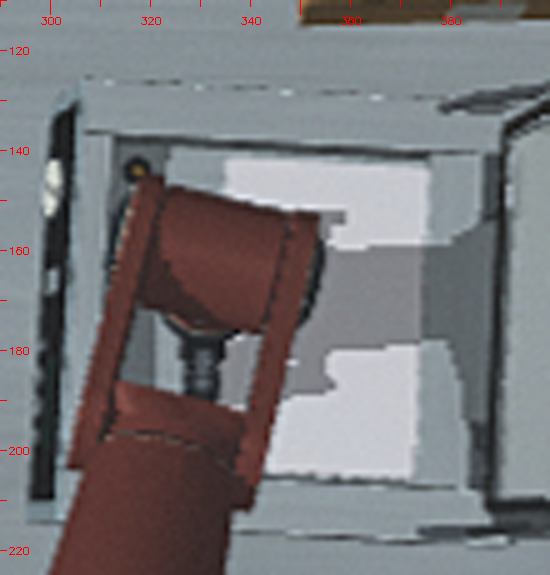

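>>> {"fn": "move_arm", "kwargs": {"increments": [[-0.1,0,0,0,8.5],[-0.2,0,0,0,8.5]]}}

```text
t: 6.5
tool_pos: [0.5748, -0.0479, 0.1205]
tool_rot: [-2.252, -2.183, -0.01]
contact_force: [1.8, 14.5, 0.9]
opening: 0.0853
```

>>> {"fn": "move_arm", "kwargs": {"increments": [[-0.1,0,0,0,8.5],[-0.2,0,0,0,8.5]]}}

```text
t: 6.75
tool_pos: [0.5748, -0.0481, 0.1205]
tool_rot: [-2.25, -2.181, -0.014]
contact_force: [2.1, 20.6, 1.6]
opening: 0.0851
```

>>> {"fn": "move_arm", "kwargs": {"increments": [[-0.1,0,0,0,8.5],[-0.1,0,0,0,8.5]]}}

```text
t: 7.0
tool_pos: [0.5748, -0.0481, 0.1205]
tool_rot: [-2.249, -2.181, -0.016]
contact_force: [1.9, 22.4, 2.8]
opening: 0.0851
```

>>> {"fn": "move_arm", "kwargs": {"increments": [[0.8,0,0,0,8.5],[1.6,0,0,0,8.5],[2.2,0,0,0,8.5],[2.2,0,-2,0,8.5],[2.2,0,-6,0,8.5]]}}

```text
t: 7.62
tool_pos: [0.5739, -0.0327, 0.1802]
tool_rot: [-2.254, -2.185, 0.004]
contact_force: [0.4, 0.1, 0.3]
opening: 0.085
```

>>> {"fn": "move_arm", "kwargs": {"increments": [[5,0,-5,0,8.5],[10,0,-6,0,8.5],[15,0,-6,0,8.5]]}}

```text
t: 8.0
tool_pos: [0.5813, 0.1185, 0.2454]
tool_rot: [2.253, 2.182, 0.009]
contact_force: [-0.3, 0.1, -0.7]
opening: 0.0854
```

Run:
```python
from ov import *
st()
t=get_image("top"); crop(t,"t8.png",290,110,400,225,5)
s=get_image("side"); crop(s,"s8.png",255,120,375,220,6)
ovl(s,"s8o.png",packer(P)+[(box(P,-.116,.116,-.11,.04,z),(255,0,0)) for z in(.114,.144)],235,120,395,245,5)
```

```text
t8.00 pos [0.5813 0.1185 0.2454] yang(deg) -1.82 zax [ 0.007  0.    -1.   ] F [-0.3  0.1 -0.7] op 0.0854 q [ 0.08 -0.02  1.7  -0.    1.46  0.11]
```

View pics/t8.png

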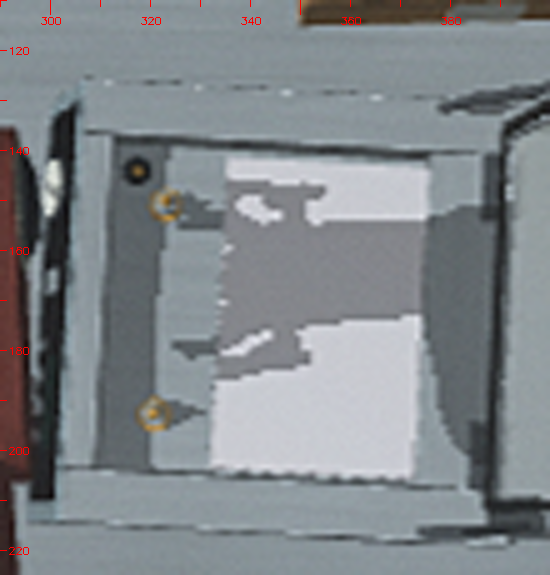

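View pics/s8.png

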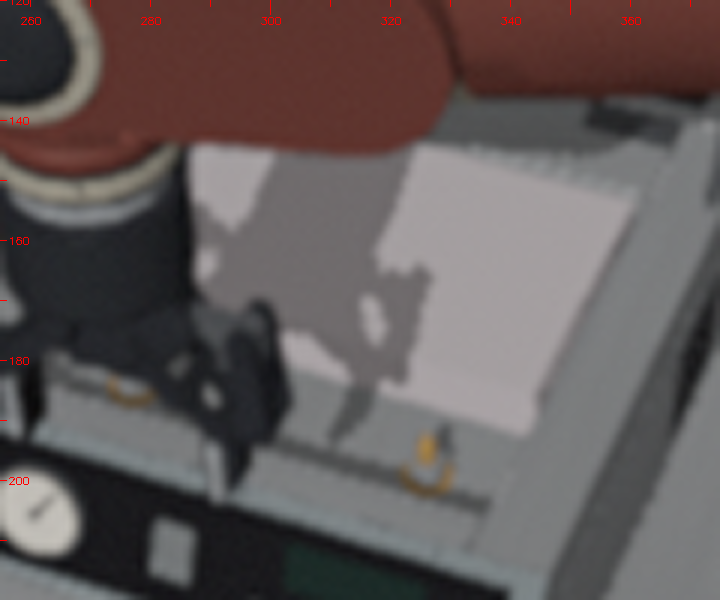

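View pics/s8o.png

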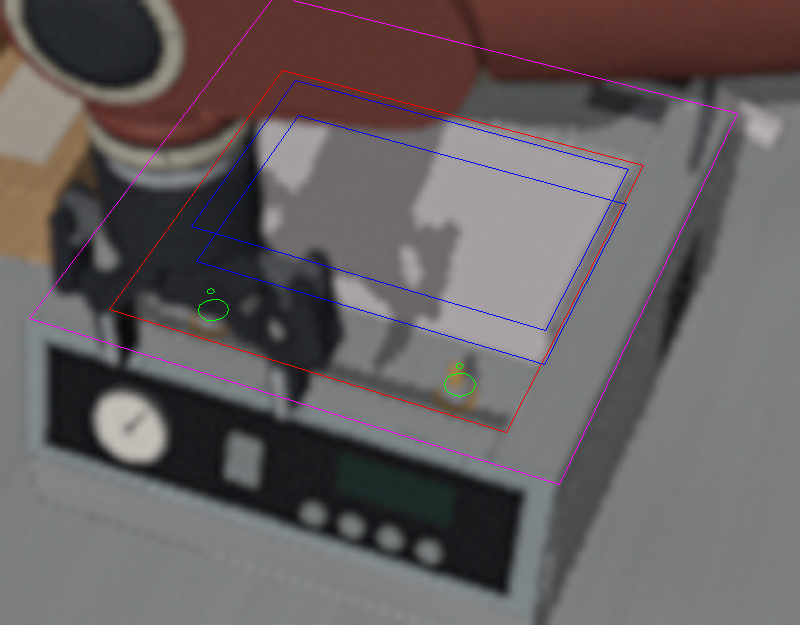

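Run:
```python
from fit import *
go(.4405,.3103,.12,-82.1)
```

```text
t8.10 pos [0.58   0.1209 0.2431] yang(deg) -1.50 zax [ 0.003  0.001 -1.   ] F [-0.3 -0.8 -0.1] op 0.0850 q [ 0.08 -0.02  1.7   0.    1.46  0.11]
shift cm [ 18.55 -14.49  12.29] twist 80.6
```

>>> {"fn": "move_arm", "kwargs": {"increments": [[4.5,-3.6,0,10,8.5],[9,-7.2,0,20,8.5],[13.5,-10.8,0,30,8.5],[18.5,-14.5,1,40,8.5],[18.5,-14.5,3,50,8.5]]}}

```text
t: 8.72
tool_pos: [0.4397, 0.3089, 0.2127]
tool_rot: [-2.969, -1.026, -0.006]
contact_force: [-0.3, -0.6, -0.3]
opening: 0.0851
```

Run:
```python
from fit import *
go(.4405,.3103,.12,-82.1)
t=get_image("top"); crop(t,"t9.png",290,110,400,225,5)
s=get_image("side"); crop(s,"s9.png",255,120,375,220,6)
```

```text
t8.72 pos [0.4397 0.3089 0.2127] yang(deg) -51.87 zax [ 0.004  0.002 -1.   ] F [-0.3 -0.6 -0.3] op 0.0851 q [ 0.47 -0.14  1.86  0.    1.42  1.38]
shift cm [ 0.11 -0.07  9.27] twist 30.23
```

View pics/t9.png

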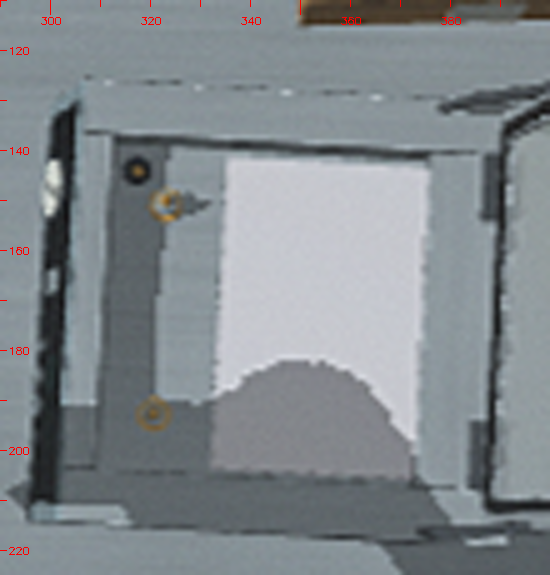

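View pics/s9.png

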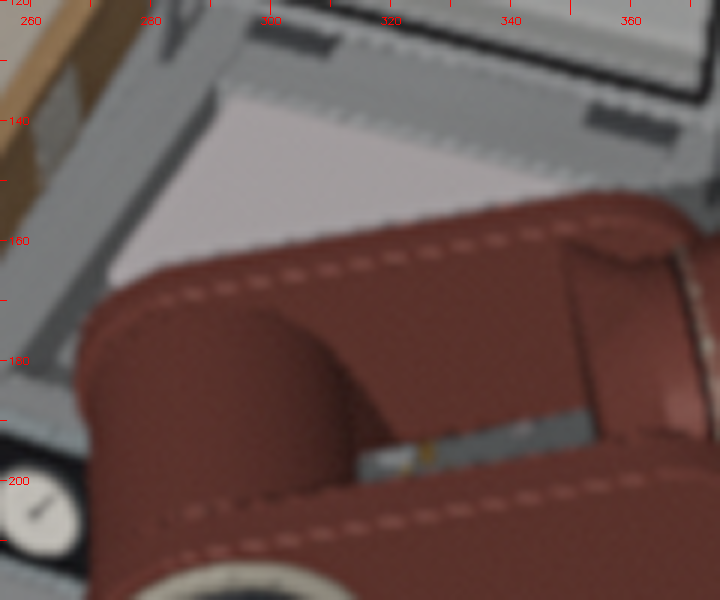

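>>> {"fn": "move_arm", "kwargs": {"increments": [[0.1,0,3,10,8.5],[0.1,0,6,20,8.5],[0.1,0,9.2,30.2,8.5],[0.1,0,9.2,30.2,8.5]]}}

```text
t: 9.32
tool_pos: [0.4406, 0.3054, 0.1167]
tool_rot: [3.131, 0.224, -0.007]
contact_force: [0.5, 0.1, -0.1]
opening: 0.0851
```

Run:
```python
from ov import *
go(.4405,.3103,.029,-82.1)
t=get_image("top"); crop(t,"t10.png",200,160,280,250,6)
s=get_image("side"); crop(s,"s10.png",240,250,380,360,5)
```

```text
t9.32 pos [0.4406 0.3054 0.1167] yang(deg) -81.82 zax [-0.004 -0.003 -1.   ] F [ 0.5  0.1 -0.1] op 0.0851 q [ 0.47 -0.04  1.93 -0.    1.25  1.9 ]
shift cm [ 0.1  -0.5   8.77] twist 0.28
```

View pics/t10.png

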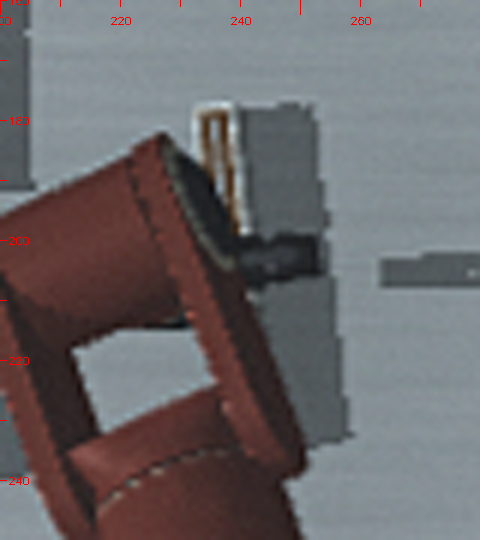

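View pics/s10.png

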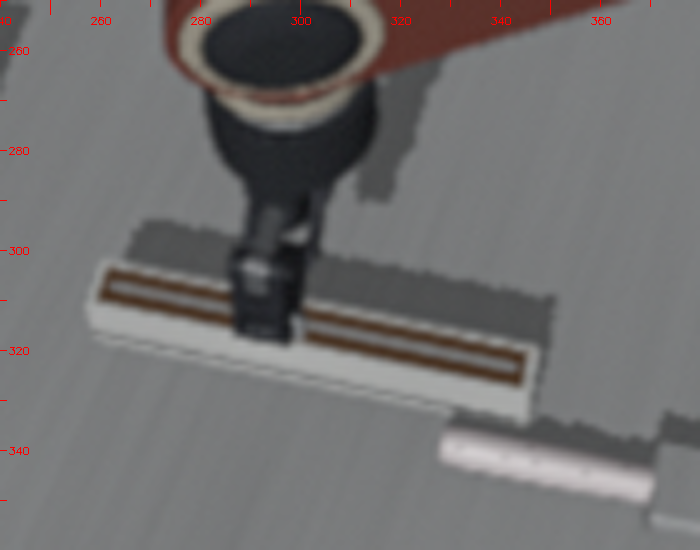

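>>> {"fn": "move_arm", "kwargs": {"increments": [[0.1,-0.4,2,0.3,8.5],[0.1,-0.4,4,0.3,8.5],[0.1,-0.4,5,0.3,8.5],[0.1,-0.4,5,0.3,8.5]]}}

```text
t: 9.93
tool_pos: [0.4406, 0.311, 0.0667]
tool_rot: [3.133, 0.213, -0.005]
contact_force: [-0.1, -0.1, 0.7]
opening: 0.085
```

Run:
```python
from ov import *
go(.4405,.3103,.029,-82.1)
b=[.4405,.3103,.138]
s=get_image("side"); ovl(s,"s11.png",bar(b),240,260,380,360,5)
o,R=st();print(proj(s,[o["tool_pos"]+R@np.array([dx,-.0425,.004]) for dx in(-.011,.011)]))
```

```text
t9.93 pos [0.4406 0.311  0.0667] yang(deg) -82.24 zax [-0.003 -0.001 -1.   ] F [-0.1 -0.1  0.7] op 0.0850 q [ 0.48  0.04  1.95 -0.    1.16  1.91]
shift cm [-0.01  0.06  3.77] twist -0.14
t9.97 pos [0.4413 0.3113 0.0677] yang(deg) -82.25 zax [-0.001 -0.001 -1.   ] F [-0.5 -0.3  0.1] op 0.0851 q [ 0.48  0.04  1.95 -0.    1.16  1.91]
[[301.22224124 327.55210928]
 [292.43480478 325.64908533]]
```

View pics/s11.png

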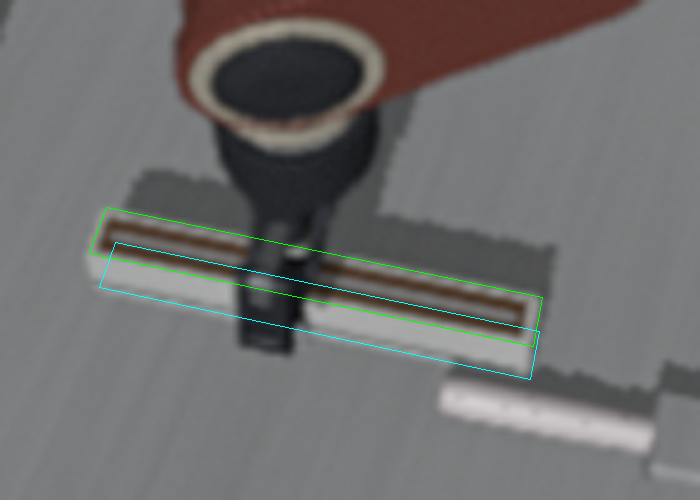

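>>> {"fn": "move_arm", "kwargs": {"increments": [[0,0,1.5,0,8.5],[0,0,3,0,8.5],[0,0,3.75,0,8.5],[0,0,3.75,0,8.5]]}}

```text
t: 10.48
tool_pos: [0.4409, 0.311, 0.0297]
tool_rot: [3.134, 0.212, -0.003]
contact_force: [0.9, -0.9, 0.1]
opening: 0.0852
```

>>> {"fn": "move_arm", "kwargs": {"increments": [[0,0,0,0,4],[0,0,0,0,3],[0,0,0,0,2],[0,0,0,0,2],[0,0,0,0,2]], "newtons": 60}}

```text
t: 11.1
tool_pos: [0.4423, 0.3119, 0.0317]
tool_rot: [-3.134, -0.212, -0.002]
contact_force: [-0.5, 1.3, 4.1]
opening: 0.0249
```

>>> {"fn": "move_arm", "kwargs": {"increments": [[0,0,0,0,2],[0,0,-1,0,2],[0,0,-3,0,2],[0,0,-6,0,2],[0,0,-9,0,2]], "newtons": 60}}

```text
t: 11.72
tool_pos: [0.4404, 0.3106, 0.1204]
tool_rot: [3.133, 0.212, -0.005]
contact_force: [0.5, 0.0, -2.8]
opening: 0.0248
```

>>> {"fn": "move_arm", "kwargs": {"increments": [[0,0,-6,0,2],[0,0,-12,0,2],[0,0,-13,0,2],[0,0,-13,0,2]]}}

```text
t: 12.22
tool_pos: [0.4412, 0.3111, 0.2501]
tool_rot: [3.134, 0.212, -0.001]
contact_force: [-0.5, -0.2, -5.3]
opening: 0.0249
```

Run:
```python
from ov import *
st()
t=get_image("top"); crop(t,"t12.png",190,150,310,250,6)
s=get_image("side"); crop(s,"s12.png",220,170,380,290,5)
```

```text
t12.22 pos [0.4412 0.3111 0.2501] yang(deg) -82.27 zax [-0.001 -0.001 -1.   ] F [-0.5 -0.2 -5.3] op 0.0249 q [ 0.48 -0.15  1.81 -0.    1.49  1.91]
```

View pics/t12.png

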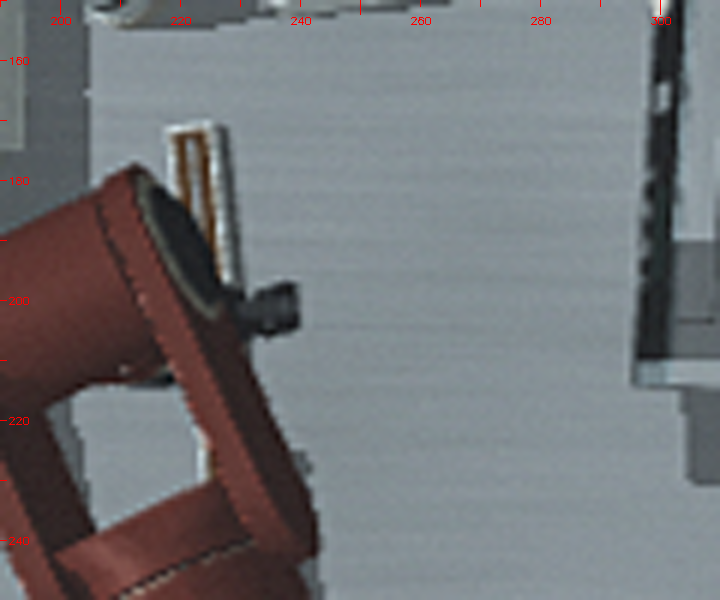

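View pics/s12.png

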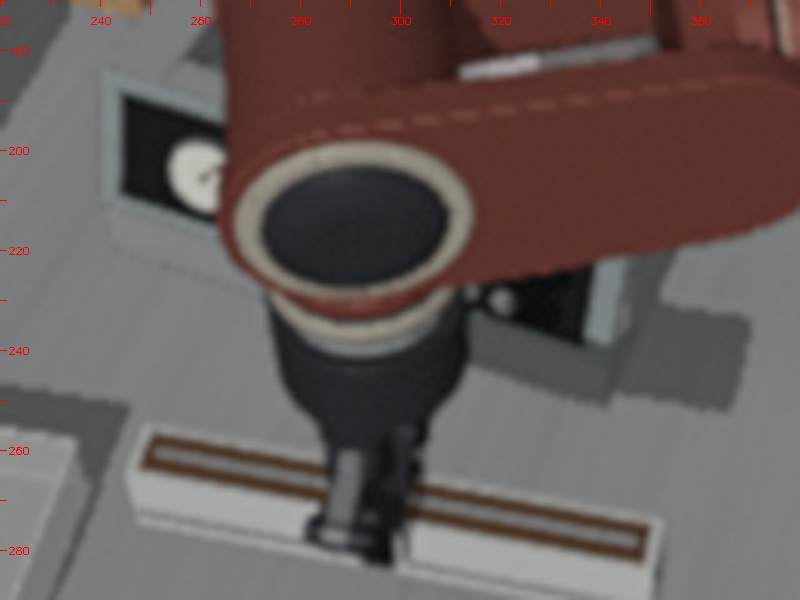

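Run:
```python
from ov import *
o,R=st()
s=get_image("side");t=get_image("top")
z=.2595
Lb=[[.115,-.013,z],[.115,.013,z],[-.115,.013,z],[-.115,-.013,z]]
bs=np.array([[249.6,255],[245.6,264.5],[351,283.5],[352.6,274]])-.4
p,r=fit([(s,Lb,bs)],[.44,.31,.135]);print(p.round(4),np.degrees(p[2]),r.round(1).tolist())
for yaw in(7.73,7.9):
    b=[o["tool_pos"][0],o["tool_pos"][1],np.radians(yaw)]
    B=[(box(b,-.115,.115,-.013,.013,zz),c) for zz,c in((z,(0,255,0)),(z-.04,(255,255,0)))]
ovl(s,"s13.png",B,230,230,370,300,5);ovl(t,"t13.png",B,190,150,270,250,6)
```

```text
t12.32 pos [0.4402 0.3106 0.2473] yang(deg) -82.28 zax [-0.005 -0.003 -1.   ] F [ 0.   0.8 -3.6] op 0.0248 q [ 0.48 -0.15  1.81 -0.    1.49  1.91]
[0.4387 0.3096 0.1466] 8.402005825846866 [[-0.4, -0.5], [-0.5, 0.1], [0.2, 0.8], [0.7, -0.6]]
```

View pics/s13.png

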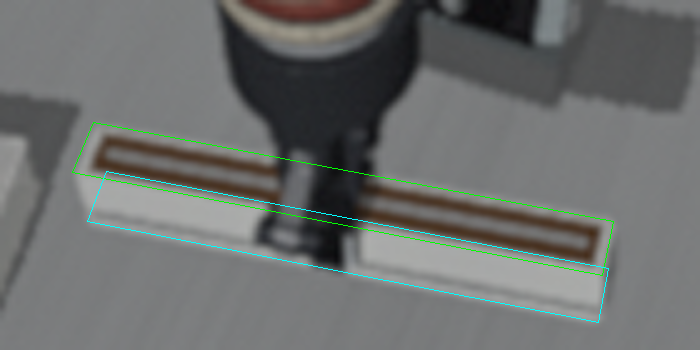

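View pics/t13.png

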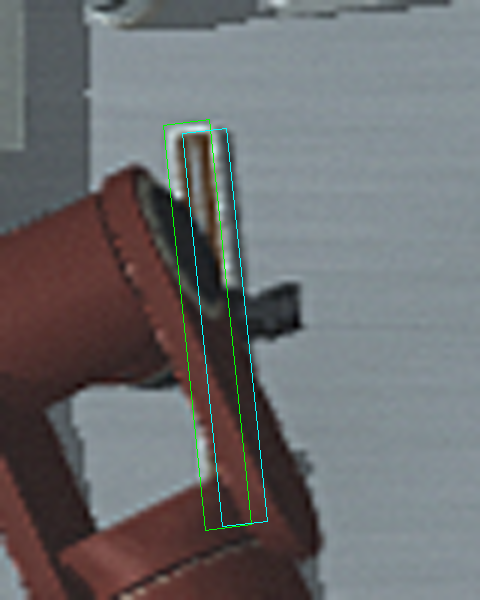

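Run:
```python
from ov import *
x,y=pk(P,0.0015,.085);print(x,y)
go(x,y,.20,-91.9)
```

```text
0.5759036742443375 -0.015595769316254768
t12.43 pos [0.4403 0.3107 0.2474] yang(deg) -82.27 zax [-0.005 -0.003 -1.   ] F [-0.7 -0.5 -4. ] op 0.0249 q [ 0.48 -0.15  1.81 -0.    1.49  1.91]
shift cm [ 9.07 34.15  4.76] twist 9.63
```

>>> {"fn": "move_arm", "kwargs": {"increments": [[1.2,4.6,0,2,2],[2.4,9.2,0,4,2],[3.6,13.8,0,6,2],[4.8,18.4,0,8,2],[6,23,0,9.6,2]]}}

```text
t: 13.05
tool_pos: [0.5316, 0.0901, 0.2487]
tool_rot: [3.141, -0.053, -0.005]
contact_force: [0.5, 0.4, -3.3]
opening: 0.025
```

Run:
```python
from ov import *
x,y=pk(P,0.0015,.085)
go(x,y,.20,-91.9)
```

```text
t13.05 pos [0.5316 0.0901 0.2487] yang(deg) -91.92 zax [-0.003 -0.    -1.   ] F [ 0.5  0.4 -3.3] op 0.0250 q [ 0.03 -0.15  1.81  0.    1.49  1.63]
shift cm [ 4.8  10.42  4.86] twist -0.02
```

>>> {"fn": "move_arm", "kwargs": {"increments": [[2,4.5,1,0,2],[4,8.5,3,0,2],[4.8,10.4,4.8,0,2],[4.8,10.4,4.8,0,2],[4.8,10.4,4.8,0,2]]}}

```text
t: 13.68
tool_pos: [0.5762, -0.0129, 0.2025]
tool_rot: [-3.14, 0.05, 0.002]
contact_force: [0.6, -0.4, -3.7]
opening: 0.0247
```

Run:
```python
from ov import *
x,y=pk(P,0.0015,.085)
go(x,y,.20,-91.9)
t=get_image("top"); crop(t,"t14.png",290,120,400,225,6)
s=get_image("side"); crop(s,"s14.png",235,120,375,235,5)
```

```text
t13.68 pos [ 0.5762 -0.0129  0.2025] yang(deg) -91.82 zax [-0.001  0.001 -1.   ] F [ 0.6 -0.4 -3.7] op 0.0247 q [-0.15 -0.03  1.77  0.    1.4   1.45]
shift cm [-0.03  0.27  0.25] twist 0.08
```

View pics/t14.png

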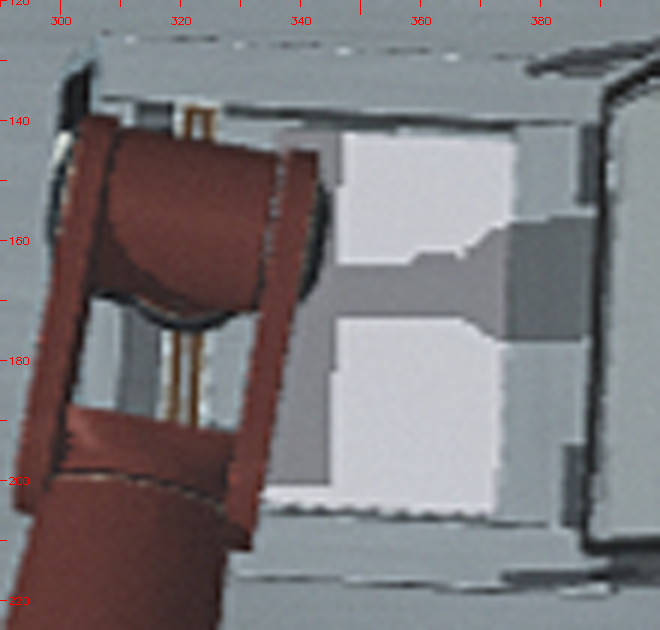

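View pics/s14.png

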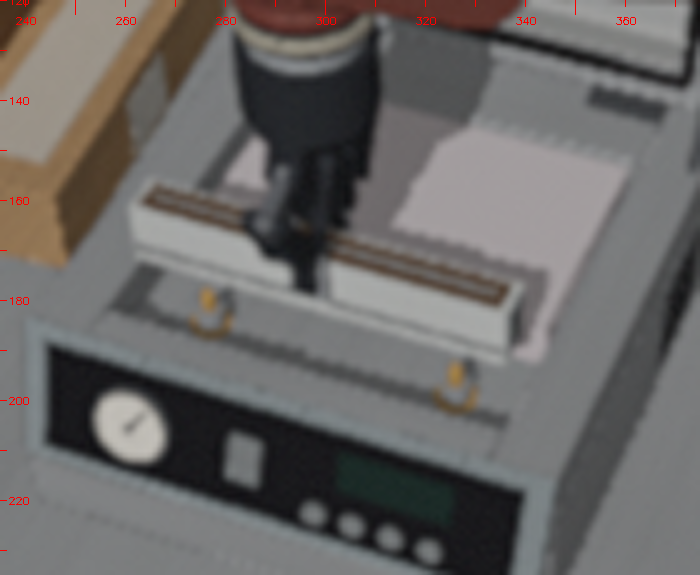

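```bash
cat >> ov.py <<'E'
def P2(c,u0,v0,s): return np.array(c,float)/s+[u0,v0]-.4
def barfit(d,z,px,p0=[.575,-.015,-.033]):
    "px order: far top front, far bot front, near top front, near bot front, near top rear, far top rear"
    L=[[.115,.013,z],[.115,.013,z-.04],[-.115,.013,z],[-.115,.013,z-.04],[-.115,-.013,z],[.115,-.013,z]]
    p,r=fit([(d,L,px)],p0); return p,r
E
python3 - <<'E'
from ov import *
o,R=st();s=get_image("side")
for dz in (.008,.010):
    p,r=barfit(s,o["tool_pos"][2]+dz,P2([[130,205],[137,254],[511,313],[505,362],[525,285],[145,180]],235,120,5))
    print(p.round(4),np.degrees(p[2]).round(2),r.round(1).tolist(), "minus tool",(p[:2]-o["tool_pos"][:2]).round(4))
print(pk(P,0,.085),"side pins",pk([.573,-.101,-.0276],0,.085))
E
```

```text
t13.78 pos [ 0.5768 -0.0127  0.2037] yang(deg) -91.78 zax [ 0.001  0.    -1.   ] F [-0.2 -1.3 -2.7] op 0.0252 q [-0.15 -0.03  1.77  0.    1.4   1.45]
[ 0.5762 -0.0154 -0.0207] -1.18 [[-0.2, 0.4], [0.2, 0.6], [-0.8, 0.0], [0.2, 0.2], [-0.3, -0.7], [1.0, -0.4]] minus tool [-0.0005 -0.0027]
[ 0.5754 -0.0136 -0.0214] -1.23 [[-0.3, 0.3], [0.1, 0.6], [-0.7, 0.1], [0.3, 0.2], [-0.2, -0.7], [1.0, -0.4]] minus tool [-0.0014 -0.0009]
[ 0.57440449 -0.01554628] side pins [ 0.5753457  -0.01603237]
```

>>> {"fn": "move_arm", "kwargs": {"increments": [[0,0.15,0.6,0.3,2],[0,0.15,1.2,0.3,2],[0,0.15,1.6,0.3,2],[0,0.15,1.6,0.3,2]]}}

```text
t: 14.32
tool_pos: [0.5762, -0.0153, 0.1861]
tool_rot: [-3.141, 0.059, 0.002]
contact_force: [0.4, 0.3, -3.0]
opening: 0.0249
```

Run:
```python
from ov import *
st()
s=get_image("side"); crop(s,"s15.png",250,140,350,215,8)
t=get_image("top"); crop(t,"t15.png",290,120,400,225,6)
```

```text
t14.32 pos [ 0.5762 -0.0153  0.1861] yang(deg) -92.17 zax [-0.001  0.    -1.   ] F [ 0.4  0.3 -3. ] op 0.0249 q [-0.16 -0.02  1.79  0.    1.37  1.45]
```

View pics/s15.png

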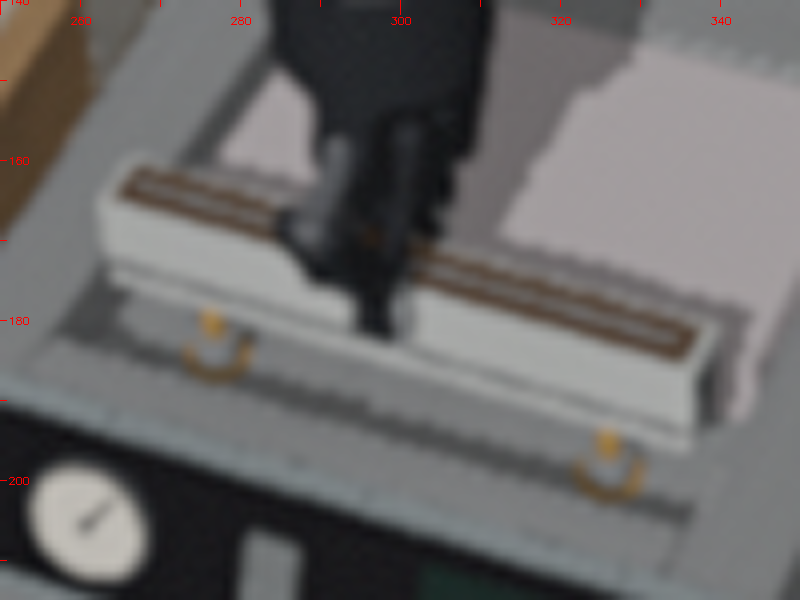

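View pics/t15.png

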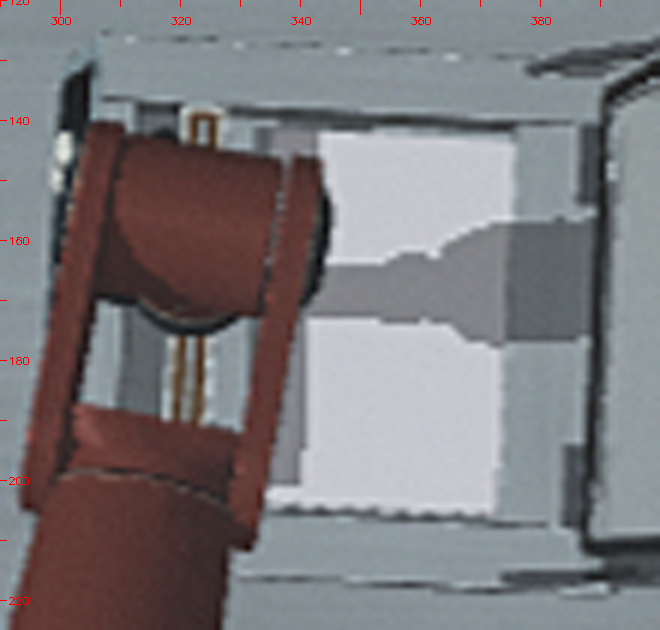

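Run:
```python
from ov import *
o,R=st();s=get_image("side")
px=P2([[102,200],[115,287],[692,362],[690,450],[720,322],[132,155]],250,140,8)
for dz in (.008,.010):
    p,r=barfit(s,o["tool_pos"][2]+dz,px)
    print(p.round(4),np.degrees(p[2]).round(2),r.round(1).tolist())
pp=P2([[211,318],[608,437]],250,140,8)
p,r=fit([(s,[[.08,.085,.144],[-.08,.085,.144]],pp)],P);print(p,np.degrees(p[2]),pk(p,0,.085))
```

```text
t14.43 pos [ 0.5766 -0.0154  0.1869] yang(deg) -92.17 zax [-0. -0. -1.] F [-0.5 -0.8 -3.7] op 0.0253 q [-0.16 -0.02  1.79 -0.    1.37  1.45]
[ 0.5754 -0.0179 -0.0234] -1.34 [[-0.5, 0.1], [-0.4, -1.0], [0.4, 1.2], [0.4, -0.1], [0.2, -0.2], [-0.1, -0.0]]
[ 0.5746 -0.0161 -0.0242] -1.39 [[-0.6, 0.0], [-0.5, -1.0], [0.4, 1.2], [0.4, -0.1], [0.2, -0.2], [-0.1, -0.1]]
[ 0.5708696  -0.09378372 -0.03304533] -1.8933581435926425 [ 0.57367794 -0.00883012]
```

>>> {"fn": "move_arm", "kwargs": {"increments": [[0,0,0.4,0,2],[0,0,0.8,0,2],[0,0,1.1,0,2],[0,0,1.3,0,2],[0,0,1.5,0,2]]}}

```text
t: 15.1
tool_pos: [0.5766, -0.0154, 0.1718]
tool_rot: [3.141, -0.059, -0.0]
contact_force: [-0.4, 0.2, -4.1]
opening: 0.0249
```

>>> {"fn": "move_arm", "kwargs": {"increments": [[0,0,0.2,0,2],[0,0,0.4,0,2],[0,0,0.4,0,2]]}}

```text
t: 15.48
tool_pos: [0.5765, -0.0153, 0.1677]
tool_rot: [-3.141, 0.059, 0.001]
contact_force: [-0.3, -0.9, -3.2]
opening: 0.0243
```

Run:
```python
from ov import *
st()
s=get_image("side"); crop(s,"s16.png",250,140,350,215,8)
```

```text
t15.47 pos [ 0.5765 -0.0153  0.1677] yang(deg) -92.17 zax [-0.  0. -1.] F [-0.3 -0.9 -3.2] op 0.0243 q [-0.16  0.    1.8   0.    1.34  1.45]
```

View pics/s16.png

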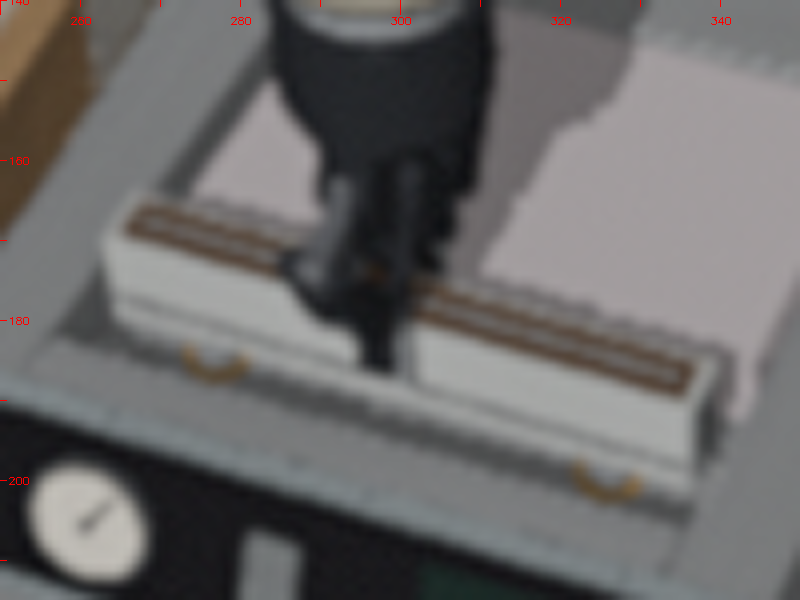

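>>> {"fn": "move_arm", "kwargs": {"increments": [[0,0,0.2,0,2],[0,0,0.4,0,2],[0,0,0.5,0,2]]}}

```text
t: 15.9
tool_pos: [0.5765, -0.0154, 0.1627]
tool_rot: [3.141, -0.059, -0.001]
contact_force: [-0.0, 0.3, -2.8]
opening: 0.025
```

>>> {"fn": "move_arm", "kwargs": {"increments": [[0,0,0.2,0,2],[0,0,0.4,0,2],[0,0,0.4,0,2]]}}

```text
t: 16.27
tool_pos: [0.5767, -0.0154, 0.1595]
tool_rot: [3.141, -0.059, -0.0]
contact_force: [-2.2, 1.0, 0.4]
opening: 0.0244
```

>>> {"fn": "move_arm", "kwargs": {"increments": [[0,0,0.2,0,2],[0,0,0.4,0,2],[0,0,0.4,0,2]], "newtons": 80}}

```text
t: 16.65
tool_pos: [0.5768, -0.0154, 0.1555]
tool_rot: [3.141, -0.059, 0.001]
contact_force: [-3.4, 0.4, 3.2]
opening: 0.0246
```

>>> {"fn": "move_arm", "kwargs": {"increments": [[0,0,0.2,0,2],[0,0,0.4,0,2],[0,0,0.4,0,2]]}}

```text
t: 17.02
tool_pos: [0.5769, -0.0154, 0.152]
tool_rot: [3.141, -0.06, 0.001]
contact_force: [-4.7, 0.5, 7.3]
opening: 0.0247
```

Run:
```python
from ov import *
st()
s=get_image("side"); crop(s,"s17.png",250,140,350,215,8)
t=get_image("top"); crop(t,"t17.png",290,120,400,225,6)
```

```text
t17.02 pos [ 0.5769 -0.0154  0.152 ] yang(deg) -92.17 zax [ 0.001 -0.    -1.   ] F [-4.7  0.5  7.3] op 0.0247 q [-0.16  0.02  1.81 -0.    1.31  1.45]
```

View pics/s17.png

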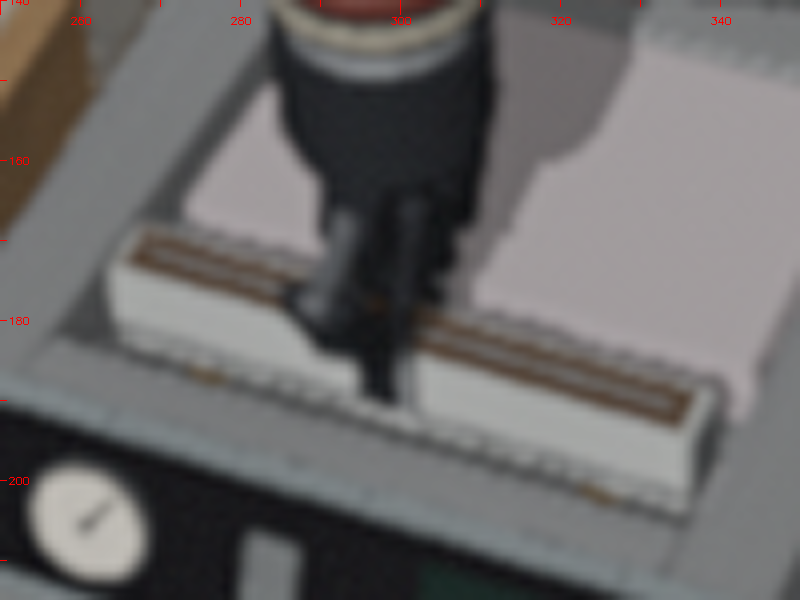

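View pics/t17.png

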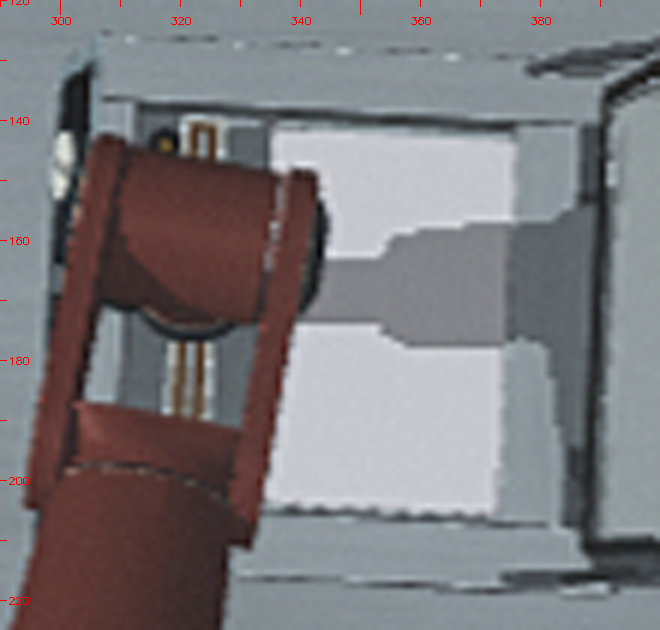

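>>> {"fn": "move_arm", "kwargs": {"increments": [[-0.1,0,0,0,2],[-0.1,0,0.1,0,2],[-0.1,0,0.1,0,2]]}}

```text
t: 17.5
tool_pos: [0.5768, -0.0154, 0.1517]
tool_rot: [3.141, -0.06, 0.005]
contact_force: [-1.8, 0.4, 7.9]
opening: 0.0246
```

>>> {"fn": "move_arm", "kwargs": {"increments": [[-0.05,0,0.1,0,2],[-0.05,0,0.1,0,2],[-0.05,0,0.2,0,2]]}}

```text
t: 17.88
tool_pos: [0.5768, -0.0154, 0.1516]
tool_rot: [3.141, -0.059, 0.007]
contact_force: [-7.1, 0.3, 17.1]
opening: 0.0243
```

>>> {"fn": "move_arm", "kwargs": {"increments": [[0,0,0,0,2],[0,0,0,0,2]]}}

```text
t: 18.12
tool_pos: [0.5768, -0.0154, 0.1516]
tool_rot: [3.141, -0.059, 0.007]
contact_force: [-6.1, 0.8, 14.3]
opening: 0.0244
```

Run:
```python
from ov import *
o,R=st(); print(R.round(4), o["wrist_torque"])
s=get_image("side"); crop(s,"s18.png",250,140,350,215,8)
```

```text
t18.12 pos [ 0.5768 -0.0154  0.1516] yang(deg) -92.17 zax [ 0.004 -0.    -1.   ] F [-6.1  0.8 14.3] op 0.0244 q [-0.16  0.02  1.82  0.    1.3   1.45]
[[ 9.993e-01 -3.790e-02  4.300e-03]
 [-3.790e-02 -9.993e-01 -3.000e-04]
 [ 4.300e-03  2.000e-04 -1.000e+00]] [0.20097861 1.04664315 0.03560774]
```

View pics/s18.png

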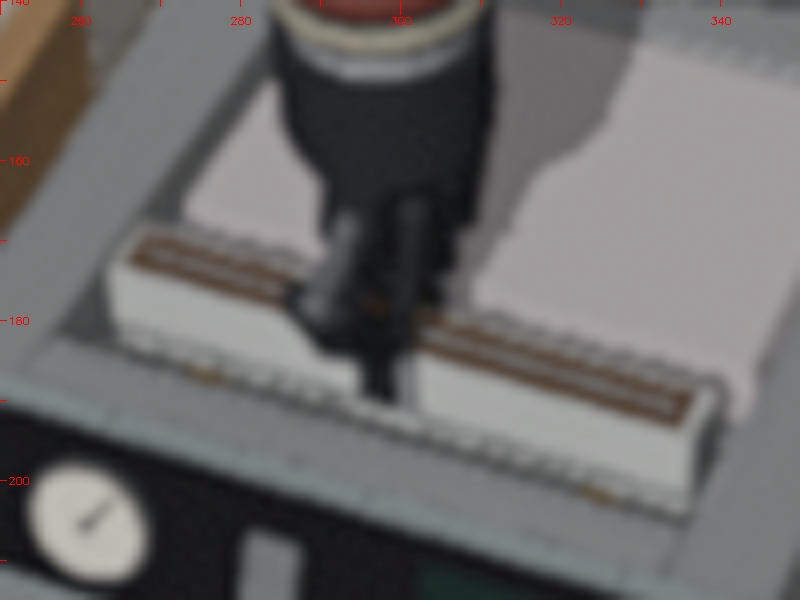

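>>> {"fn": "move_arm", "kwargs": {"increments": [[0.1,0,0,0,2],[0.15,0,0,0,2],[0.15,0,0,0,2]]}}

```text
t: 18.55
tool_pos: [0.5769, -0.0154, 0.1516]
tool_rot: [3.141, -0.059, 0.0]
contact_force: [-12.4, 1.3, 19.2]
opening: 0.0242
```

Run:
```python
from ov import *
o,R=st(); print(R[2].round(4), o["wrist_torque"])
```

```text
t18.55 pos [ 0.5769 -0.0154  0.1516] yang(deg) -92.16 zax [ 0. -0. -1.] F [-12.4   1.3  19.2] op 0.0242 q [-0.16  0.02  1.81 -0.    1.31  1.45]
[ 2.e-04  3.e-04 -1.e+00] [ 0.24959994  1.84477195 -0.02545783]
```

>>> {"fn": "move_arm", "kwargs": {"increments": [[0,0,-0.3,0,2],[-0.15,0,-0.5,0,2],[-0.15,0,-0.3,0,2],[-0.15,0,-0.1,0,2],[-0.15,0,0,0,2]]}}

```text
t: 19.18
tool_pos: [0.5768, -0.0155, 0.1516]
tool_rot: [3.141, -0.059, 0.007]
contact_force: [-6.5, 0.4, 17.1]
opening: 0.0243
```

Run:
```python
from ov import *
o,R=st(); print(R[2].round(4), o["wrist_torque"])
```

```text
t19.18 pos [ 0.5768 -0.0155  0.1516] yang(deg) -92.17 zax [ 0.004 -0.    -1.   ] F [-6.5  0.4 17.1] op 0.0243 q [-0.16  0.02  1.82  0.    1.3   1.45]
[ 4.2e-03  2.0e-04 -1.0e+00] [ 2.93351797e-01  1.24348945e+00 -9.71282737e-04]
```

>>> {"fn": "move_arm", "kwargs": {"increments": [[0.1,0,-0.05,0,2],[0.12,0,-0.05,0,2],[0.12,0,-0.05,0,2],[0.12,0,-0.05,0,2]]}}

```text
t: 19.68
tool_pos: [0.5769, -0.0154, 0.1516]
tool_rot: [3.141, -0.059, 0.002]
contact_force: [-8.9, 1.6, 15.1]
opening: 0.0245
```

Run:
```python
from ov import *
o,R=st(); print(R[2].round(4), o["wrist_torque"])
t=get_image("top"); ovl(t,"t19.png",[(box(P,-.116,.116,-.11,.04,.144),(255,0,0))],290,120,400,225,6)
s=get_image("side"); crop(s,"s19.png",235,120,385,235,5)
o,R=st()
```

```text
t19.68 pos [ 0.5769 -0.0154  0.1516] yang(deg) -92.16 zax [ 0.001 -0.    -1.   ] F [-8.9  1.6 15.1] op 0.0245 q [-0.16  0.02  1.81 -0.    1.31  1.45]
[ 1.2e-03  2.0e-04 -1.0e+00] [0.27848843 1.470109   0.02610223]
t19.77 pos [ 0.5769 -0.0154  0.1516] yang(deg) -92.16 zax [ 0.001 -0.    -1.   ] F [-8.8  1.7 15.2] op 0.0245 q [-0.16  0.02  1.81 -0.    1.31  1.45]
```

View pics/t19.png

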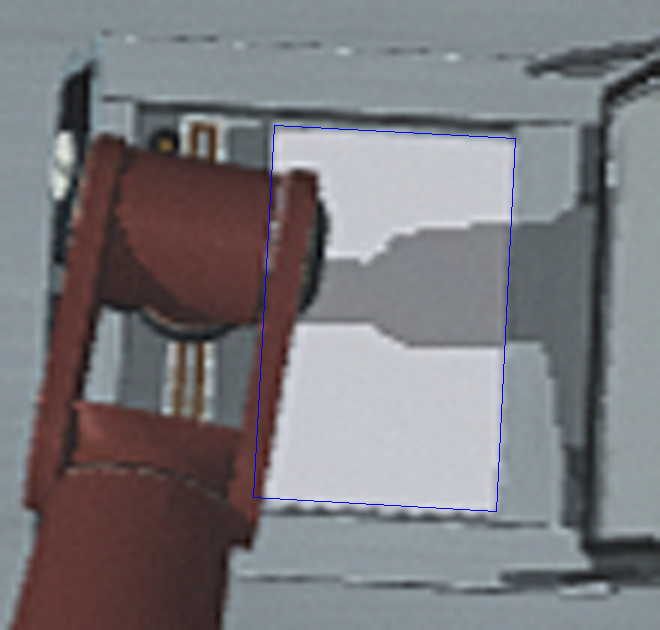

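View pics/s19.png

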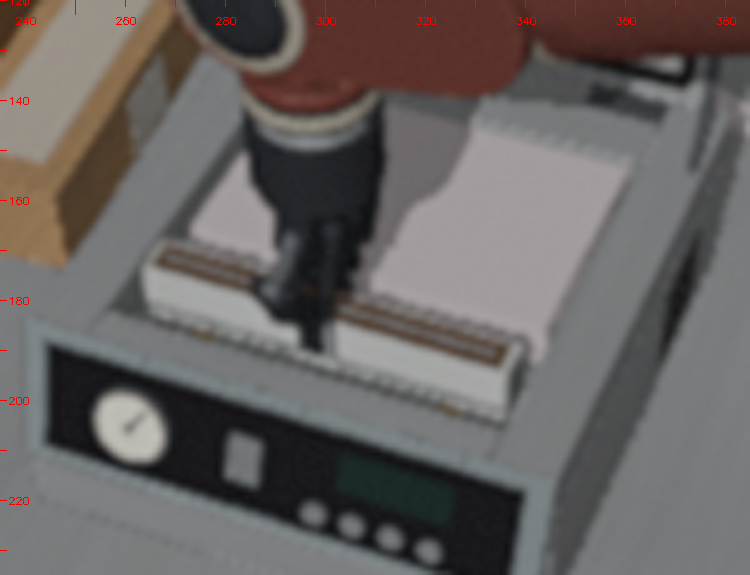

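```bash
python3 -c "
from h import *
print(order.finish_job()); st()"
```

```text
the job is handed in; nothing more can be done
None
the job is handed in; nothing more can be done
```

The filler plates are squared up and the seal bar is on its pins, pressed to the stop. The job was handed in at about 19.8 s, with the gripper still holding the bar down.

- **Plates:** I pushed the stack back with the open fingers until the push force rose from about 7 N to 22 N with no further movement. In the top view the stack's outline matches its flush position. No gap shows at the rear wall, and no lower plate sticks out in front. I could not see the three front edges one by one.
- **Seal bar:** It dropped over both pins without any searching. The first spring force came at about collar height, and the bar then went down about 8 mm to a hard stop. I can't read the two pins separately, so "both at the stop" rests on that travel, the force and the level tool.
- **Holding:** The gripper is set to 80 N and the arm presses down with about 15 N, more than the 8–9 N needed. The tool is level to about 0.001 rad.
- **Disagreement:** A sideways force of about 9 N along the bar remained, and I couldn't remove it without tilting the bar. It seems to come from the arm flexing as it presses, with friction at the collars holding the bar in place.
- **Other things on the counter:** I kept clear of them, but took no final close-up of them.

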